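Load the green board on the free place of the repair station and switch that place on

TASK

Take the green circuit board off the sloping rest and set it down gently, flat and centred between the four orange stops, on whichever place of the twin repair station is free; either way round will do. Let go of it, then throw the red-knobbed lever in front of that same place fully over. Do not disturb the brown board on the other place, that place's lever, the jar or the meter.

Things in the scene. Friction and masses are not known exactly. Their poses are not given: they have to be found in the camera images.
- green_board: the board to load: green circuit board in a black frame 120 (own x) x 80 (own y) x 8 mm, 0.2 to 0.42 kg. Origin: centre of the underside, z out of the component side. It starts leaning on the sloping rest, 35 degrees from level, component side up and facing away from the robot, lower end (own -x) on the lip. Two blue capacitors, 16 mm across, 28 mm above the underside, at x = +47, y = +-18 mm.
- heat_sink (a point): the grip on the green board, moving with it: middle of its finned aluminium heat sink, 60 mm along the board's x, 26 mm wide along its y with flat parallel sides, from 8 to 48 mm above the board's underside, on the board's centre. This point: 30 mm above the underside. Axes: the board's.
- brown_board: brown circuit board in the same black frame, 120 x 80 x 8 mm, with a yellow and copper transformer 45 mm square, up to 41 mm above the underside. It lies on one of the two places, which is therefore occupied; not to be moved. Origin: centre of the underside.
- rest_mid (a point): middle of the sloping face of the plywood rest under the green board; fixed. The face, 150 x 110 mm, rises at 35 degrees towards the robot (the rest's -x); this point is 70 mm above the table. The lip along the lower edge stands 14 mm above the face; the foot is 170 x 120 mm. Axes: the rest's, z up.
- station: twin repair station: grey base 215 (x) x 330 (y) x 20 mm fixed to the table, with two places side by side. Origin: on the table, below the point midway between place_a and place_b; x away from the robot, y to the left.
- place_a (a point): centre of the upper face of the station's left (+y) place: aluminium plate, 24 mm above the table. Four orange stop bars stand 8 mm above the plate: two at its x ends, 130 mm apart, two at its y sides, 90 mm apart, so a board has 5 mm to spare each side. Axes: the station's, x away from the robot, z up.
- place_b (a point): the same for the right (-y) place, 170 mm from place_a along the station's y.
- lever_a_tip (a point): centre of the red ball (26 mm across) on the toggle lever in front of the left place: 60 mm from the pivot, on a steel rod 10 mm thick. The pivot is 102 mm from place_a towards the robot along the station's x, 42 mm above the table, axis along that x. The black block below (50 along x, 70 along y) reaches 45 mm above the table, its steel hub 55 mm.
- lever_b_tip (a point): the same for the lever in front of the right place, place_b.
- lever_a (a joint): angle of the left lever: 0 leans 0.5 rad to the left (station's +y), 1.0 is fully over, leaning 0.5 rad to the right (-y). Starts between 0 and 0.2. It is light (about 1 N at the ball), has no spring and stays where it is left.
- lever_b (a joint): the same for the right lever.
- jar: amber jar with a black cap, 60 mm across, 75 mm tall; bystander. Origin: centre of its underside.
- meter: yellow hand meter lying flat, 140 x 75 x 38 mm; bystander. Origin: centre of its underside.

How it is judged:
By the outcome, as a careful person would: the job done as asked, in the order asked, and still so for the second after the job is handed in, with the robot touching nothing.
It also fails if it takes over 53 s, if anything falls off the work surface, if the arm or the gripper's body presses on something with over 40 N, if the wrist force passes 120 N, or if a joint passes its speed limit or range.

ROBOT

A 7-joint arm with a two-finger parallel gripper is mounted at the origin on the work surface. World frame = base frame: x ahead of the robot, y to its left, z up, the work surface at z = 0. Lengths are in m, angles in rad, forces in N, time in s.
With the tool pointing down it reaches from about 0.425 to 0.825 m from the base axis. Payload 3.6 kg.
Tool frame: the origin (TCP) lies where the fingers leave the gripper's body, on its centre line; the fingertips stand 84 mm ahead of it and the grasp point (between the pads) lies 65 mm ahead of it; z points along the fingers, y is the line along which they close (so a half turn about z gives the same grasp; the last joint's range is limited). The gripper opens to 93 mm and grips with 3 to 60 N. Pads are 15 mm wide; open, the fingers measure 128 mm over their backs; the gripper's body (75 mm by 188 mm) begins 65 mm behind the grasp point.
Start: joints at [-1.266, 0.615, -0.013, 1.423, 0.008, 1.103, -0.04], TCP at [0.212, 0.615, 0.303] pointing down, gripper open.
Joint ranges: [-3.12, 3.12], [-0.3, 2.06], [-1.34, 1.32], [0.26, 2.42], [-1.36, 4.5], [0.01, 1.98], [-2.84, 2.84]. Speed limits (rad/s): [2.79, 2.79, 3.14, 3.14, 3.14, 3.14, 3.14].

INTERFACE

Orientations are given as a unit quaternion [x, y, z, w].
In Python, from bench import readout, capture, get_calibration, ctrl gives the robot as it stands.
- The arm moves only by the tool carry_out, never from a script. Its argument "commands" is a list of rows, each an object with "travel": the shift along the tool's x, y, z each as a share of 4 cm, from -1 to 1, a list of three; "twist": the turn about the tool's z as a share of 5 degrees, from -1 to 1; "jaw": the closure, from -1 (fully open) to 1 (shut). In form: [{"travel": [dx, dy, dz], "twist": twist, "jaw": jaw}, ...]. A call has exactly 8 rows; each row shifts and turns the commanded pose from where the row before left it, along the tool's axes as they then stand; what a row does not reach is not made up. A row lasts 1/10 s, in which the tool goes at most 50 mm and 8.59 degrees, less where a joint would pass 70% of its speed; a pose out of reach is approached as far as the arm can. A call with a number of a shift or a turn outside -1 to 1 is refused whole. A call with a gripper value outside its range is refused whole. The fingers move at their own pace and stop on an object; "grip_force" is the grip in N (left out, the last holds). Time passes only in rows, so rows that do not move let the fingers close, or fill a call up. It gives the time, the measured TCP pose, the force, the opening and the grip force at its end, in the units of the state.
- readout.read_state(): the state, without advancing time (a new reading comes with each control period).
- capture(name): name is "scene" or "side" or "wrist"; returns (picture, depth): 400x640x3 uint8, red, green, blue; 400x640 float32, m along the optical axis (not along the pixel's ray), 0 where there is no reading.
- get_calibration(name): a dict with "fx", "fy", "cx", "cy" (pixels), "k1" (the pictures are not rectified: a ray, as slopes to the right and down, at radius r is drawn at 1 + k1 r^2 times it, then the intrinsics apply), "cam_to_world" (4x4, takes a point from camera to world coordinates); the wrist camera has in their place "tool_from_camera" (4x4, takes a point from camera to tool coordinates, whose origin is the TCP and whose axes are the flange's). Camera axes: x right, y down, z forward; pixel columns grow to the right and rows downward; lengths in m; the calibration is good to about 2 mm. A picture is of the moment at which its call begins: read the wrist's pose just before it. get_calibration takes no time and is no camera call.
- ctrl.finish_job(): hands the job in; it is judged then, once.
The state is a dict: "clock": time; "joint_pos": joint angles; "qvel": joint speeds; "joint_efforts": joint torques, N m; "ee_pos": TCP position; "eef_rot": TCP orientation; "ft_force": force on the tool from outside, world axes, zero at the start; "torque": the same for the moment, N m; "gripper_width": finger opening in m; "finger_force": force on a finger pad.
Only numpy, scipy, OpenCV 4.12 (cv2) and the standard library are available. Lean on these libraries where they do the work, as an engineer would, in place of code of your own. Each camera call takes 0.05 s, during which the arm holds its last target. There are 200 camera calls.

## Working session

There is one attempt and no reset: what is moved stays moved. The work goes in short steps, Python scripts to look and compute and a tool call to move; the robot and the scene stay as the last step left them, time stands still between calls to the robot, and variables do not carry over. Pictures are saved under pics/ and viewed, at most 10 in all, crops included, and the job is handed in when it is done.

Besides the shell and the picture viewer there is one more tool, called after "Call:" in YAML: its name, and indented under it one key for each argument. carry_out: Moves the arm, as the interface text tells. Its arguments: {"type":"object","properties":{"commands":{"type":"array"},"grip_force":{"type":"number"}},"required":["commands"]}

```bash
mkdir -p pics; ls; cat > h.py <<'E'
import numpy as np, cv2
from bench import readout, capture, get_calibration, ctrl
from scipy.spatial.transform import Rotation as R
def shot(n):
    s=readout.read_state(); c=get_calibration(n); p,d=capture(n)
    if n=='wrist':
        T=np.eye(4); T[:3,:3]=R.from_quat(s['eef_rot']).as_matrix(); T[:3,3]=s['ee_pos']
        M=T@np.array(c['tool_from_camera'])
    else: M=np.array(c['cam_to_world'])
    return p,d,c,M
def rays(c,uv):
    K=np.array([[c['fx'],0,c['cx']],[0,c['fy'],c['cy']],[0,0,1.]])
    uv=np.array(uv,float).reshape(-1,1,2)
    q=cv2.undistortPoints(uv,K,np.array([c['k1'],0,0,0,0.])).reshape(-1,2)
    return np.c_[q,np.ones(len(q))]
def plane(c,M,uv,z):
    r=rays(c,uv)@M[:3,:3].T; o=M[:3,3]
    return o+r*((z-o[2])/r[:,2])[:,None]
def cloud(c,M,d,mask):
    v,u=np.nonzero(mask&(d>0)); r=rays(c,np.c_[u,v])
    return (r*d[v,u][:,None])@M[:3,:3].T+M[:3,3], np.c_[u,v]
def save(n,p): cv2.imwrite('pics/'+n+'.png',p[:,:,::-1])
E
python3 - <<'E'
from h import *
for n in ['scene','side','wrist']:
    p,d,c,M=shot(n); save(n+'0',p); np.savez('pics/'+n+'0.npz',p=p,d=d,M=M); print(n,c['fx'],c['k1'],M.round(3).tolist(),(d>0).mean())
p=[cv2.imread(f'pics/{n}0.png') for n in ['scene','side','wrist']]
print(readout.read_state())
E
```

```text
pics
scene 425.67785039940117 -0.044030011934813824 [[0.804, 0.467, -0.368, 0.921], [0.594, -0.651, 0.473, -0.44], [-0.018, -0.599, -0.8, 0.843], [0.0, 0.0, 0.0, 1.0]] 0.99605078125
side 396.07999728365957 0.015442693901073837 [[-0.918, -0.284, 0.277, 0.303], [-0.397, 0.67, -0.627, 0.629], [-0.007, -0.686, -0.728, 0.814], [0.0, 0.0, 0.0, 1.0]] 0.99612890625
wrist 312.46968202706387 0.015314874626780365 [[0.326, 0.91, 0.257, 0.14], [0.945, -0.313, -0.091, 0.639], [-0.002, 0.272, -0.962, 0.384], [0.0, 0.0, 0.0, 1.0]] 0.99594140625
{'clock': 0.15, 'joint_pos': array([-1.26549637,  0.61570033, -0.01260532,  1.42447084,  0.00813371,
        1.10335559, -0.04036866]), 'qvel': array([ 1.82726037e-03, -2.67847203e-03,  9.53783462e-05, -4.74241075e-03,
        7.34079620e-04,  2.00340228e-04, -3.83274884e-05]), 'joint_efforts': array([ 4.89550948e-04, -4.59344029e+01,  2.09260387e-01, -1.65942746e+01,
       -6.11037528e-02,  1.81179517e-02,  1.61196549e-04]), 'ee_pos': array([0.21159731, 0.61416385, 0.30186491]), 'eef_rot': array([ 1.65090166e-01,  9.86278029e-01, -9.32595750e-04, -1.30542034e-04]), 'ft_force': array([ 0.31477849, -0.16211331, -0.26091713]), 'torque': array([ 0.00323451, -0.01159911,  0.00104244]), 'finger_force': 0.0, 'gripper_width': 0.09257542474299835}
```

View pics/scene0.png

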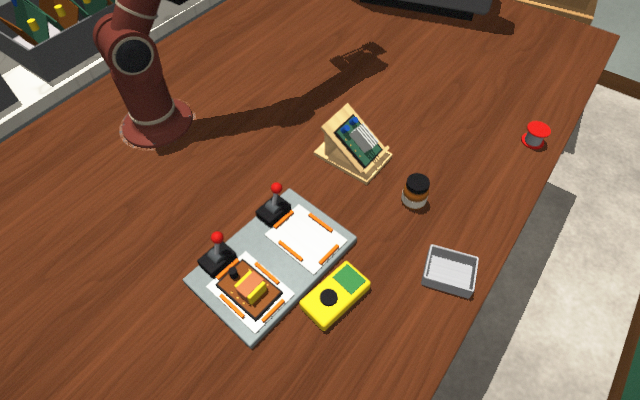

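View pics/side0.png

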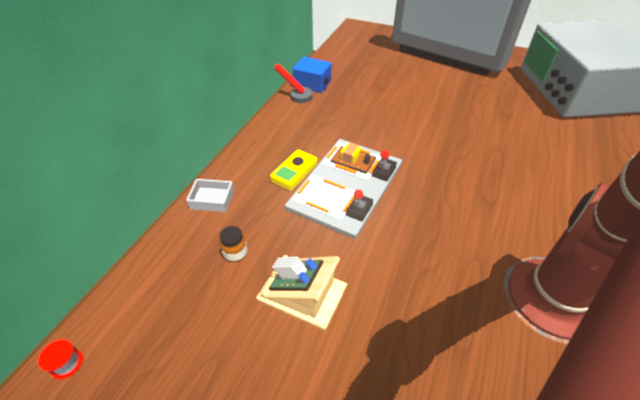

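The scene view shows the green board on the rest near (358,140). The left place, at about (307,238), is empty, and its red ball is at (277,187). The brown board is at (248,288) on the right place. The side view agrees: heat sink (290,268), free place (328,197), ball (358,194). Place A is free.

```bash
cat > m.py <<'E'
from h import *
def load(n):
    z=np.load(f'pics/{n}.npz'); return z['p'],z['d'],get_calibration(n.rstrip('0123456789')),z['M']
def meas(p,d,c,M,name):
    hsv=cv2.cvtColor(p,cv2.COLOR_RGB2HSV); H,S,V=[hsv[...,i].astype(int) for i in range(3)]
    P=np.zeros(d.shape+(3,)); pts,uv=cloud(c,M,d,np.ones_like(d,bool)); P[uv[:,1],uv[:,0]]=pts
    ws=(P[...,0]>.35)&(P[...,0]<.95)&(abs(P[...,1])<.5)&(P[...,2]>-.02)&(P[...,2]<.2)
    print(name,'table z',np.median(P[...,2][ws&(P[...,2]<.01)]))
    masks=dict(red=((H<4)|(H>176))&(S>200)&(V>150)&(P[...,2]>.06),orange=(H>=7)&(H<=16)&(S>190)&(V>190)&(P[...,2]>.02),
      white=(S<25)&(V>215)&(P[...,2]<.045),metal=(S<40)&(V>120)&(P[...,2]>.06),blue=(H>100)&(H<130)&(S>120)&(P[...,2]>.05),
      green=(H>60)&(H<98)&(S>60)&(P[...,2]>.045))
    for k,m in masks.items():
        m=(m&ws).astype(np.uint8); n,l,st,ce=cv2.connectedComponentsWithStats(m)
        for i in range(1,n):
            if st[i,4]>=12:
                q=P[l==i]; print(k,st[i,4],ce[i].round(1),'med',np.median(q,0).round(4),'lo',np.percentile(q,3,0).round(3),'hi',np.percentile(q,97,0).round(3))
    return P,masks
if __name__=='__main__':
    for n in ['scene0','side0']: meas(*load(n),n)
E
python3 m.py
```

```text
scene0 table z 0.0005699405873312857
red 70 [275.5 186.6] med [ 0.4932 -0.0401  0.1087] lo [ 0.483 -0.048  0.104] hi [ 0.501 -0.029  0.113]
red 80 [216.2 236.4] med [ 0.4777 -0.2086  0.1096] lo [ 0.469 -0.217  0.103] hi [ 0.485 -0.198  0.113]
orange 72 [282.8 218.6] med [ 0.5218 -0.0598  0.0324] lo [ 0.515 -0.086  0.027] hi [ 0.528 -0.032  0.035]
orange 74 [320.2 222.2] med [ 0.598  -0.0175  0.0319] lo [ 0.565 -0.023  0.029] hi [ 0.628 -0.012  0.035]
orange 75 [289.9 250.3] med [ 0.5861 -0.1145  0.0321] lo [ 0.555 -0.12   0.03 ] hi [ 0.619 -0.11   0.034]
orange 70 [328.5 254. ] med [ 0.6602 -0.0726  0.0318] lo [ 0.656 -0.099  0.03 ] hi [ 0.665 -0.046  0.034]
orange 93 [226.9 268.1] med [ 0.5061 -0.2283  0.033 ] lo [ 0.5   -0.254  0.029] hi [ 0.511 -0.201  0.036]
orange 72 [266.2 272.6] med [ 0.5801 -0.1865  0.033 ] lo [ 0.549 -0.191  0.031] hi [ 0.611 -0.182  0.036]
orange 70 [231.3 305.4] med [ 0.5712 -0.283   0.033 ] lo [ 0.54  -0.288  0.03 ] hi [ 0.601 -0.279  0.035]
orange 70 [272.6 309.8] med [ 0.6444 -0.2409  0.0327] lo [ 0.64  -0.268  0.029] hi [ 0.648 -0.215  0.035]
white 234
[... 1696 characters left out ...]
0.009] hi [0.47  0.236 0.014]
white 27 [322.4 317.4] med [0.4608 0.261  0.0115] lo [0.451 0.258 0.009] hi [0.47  0.264 0.014]
metal 536 [289.3 267.1] med [0.5523 0.2239 0.0963] lo [0.525 0.204 0.066] hi [0.588 0.231 0.116]
blue 70 [311.2 264. ] med [0.5102 0.2039 0.1076] lo [0.502 0.195 0.097] hi [0.52  0.208 0.115]
blue 71 [303.8 277.4] med [0.5112 0.24   0.1077] lo [0.502 0.232 0.098] hi [0.52  0.244 0.115]
green 37 [309.4 272.8] med [0.508  0.2166 0.0959] lo [0.503 0.211 0.089] hi [0.517 0.227 0.1  ]
green 90 [283.9 282.4] med [0.5601 0.2405 0.0591] lo [0.537 0.234 0.047] hi [0.58  0.252 0.077]
green 30 [299.9 284.9] med [0.5161 0.2497 0.0906] lo [0.505 0.244 0.084] hi [0.526 0.253 0.1  ]
```

View pics/wrist0.png

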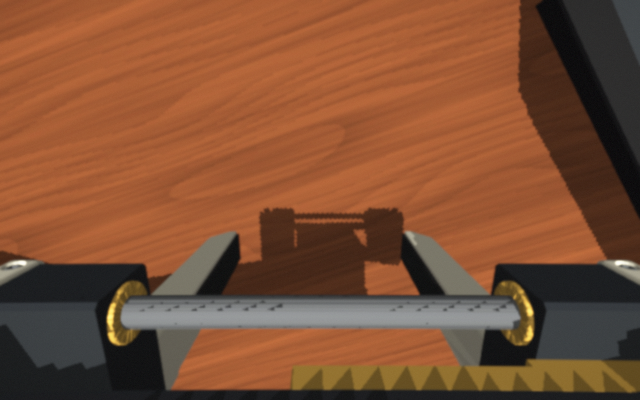

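The wrist view shows only bare table and the fingers, with nothing to measure. The two views agree on the place and the board to within a few mm. Next I'll refine the yaw values and work out the first move.

```bash
cat >> h.py <<'E'
def go(pos,yaw=None):
    """rows of 4 cm / 5 deg needed; yaw = world angle (deg) of tool x"""
    s=readout.read_state(); m=R.from_quat(s['eef_rot']).as_matrix()
    y0=np.degrees(np.arctan2(m[1,0],m[0,0])); dy=0 if yaw is None else (yaw-y0+180)%360-180
    tw=-dy/5; m2=R.from_rotvec([0,0,np.radians(dy)]).as_matrix()@m
    dp=np.array(pos)-s['ee_pos']
    print('t',round(s['clock'],2),'pos',s['ee_pos'].round(4),'yaw',y0.round(2),'tilt',m[2].round(4),'F',s['ft_force'].round(1),'w',round(s['gripper_width'],4),'| twist',tw.round(2),'travel after twist',(m2.T@dp/.04).round(3),'before',(m.T@dp/.04).round(3))
E
python3 - <<'E'
from m import *
n=np.array([.574,0,.819])
for nm in ['scene0','side0']:
    p,d,c,M=load(nm); hsv=cv2.cvtColor(p,cv2.COLOR_RGB2HSV)
    pts,uv=cloud(c,M,d,np.ones_like(d,bool))
    k=hsv[uv[:,1],uv[:,0]].astype(int)
    box=(pts[:,0]>.5)&(pts[:,0]<.62)&(abs(pts[:,1]-.2175)<.05)&(pts[:,2]>.06)
    q=pts[box&(k[:,1]<60)&(k[:,2]>100)]
    h=q@n; top=q[h>np.percentile(h,95)-.006]
    u=top@np.array([-.819,0,.574])
    r=cv2.minAreaRect(np.c_[u,top[:,1]].astype(np.float32)*1000)
    print(nm,len(top),'topmean',top.mean(0).round(4),'rect',r,'h',np.percentile(h,95), 'slope',np.degrees(np.polyfit(u,top[:,1],1)[0]))
    # board frame/green plane
    g=pts[(k[:,0]>60)&(k[:,0]<98)&(k[:,1]>60)&(pts[:,0]>.48)&(pts[:,0]<.62)&(abs(pts[:,1]-.2175)<.06)&(pts[:,2]>.035)]
    A=np.c_[g[:,:2],np.ones(len(g))]; co=np.linalg.lstsq(A,g[:,2],rcond=None)[0]
    print(' green plane slope deg',np.degrees(np.arctan(co[:2])),'z at .536,.218',co@[.536,.218,1])
go([.553,.2185,.26],178)
E
```

```text
scene0 224 topmean [0.5678 0.2168 0.1005] rect ((-407.165283203125, 216.86846923828125), (59.30799865722656, 29.412830352783203), 1.3182027339935303) h 0.41069312345869574 slope 1.4995485018271988
 green plane slope deg [-34.96150716   0.96070405] z at .536,.218 0.07565705616726132
side0 211 topmean [0.5668 0.2184 0.1015] rect ((-407.6128845214844, 217.45748901367188), (61.166446685791016, 27.606521606445312), 1.2444753646850586) h 0.41006603472518 slope 0.1282327908913809
 green plane slope deg [-34.99343155   0.90867622] z at .536,.218 0.07642565631981896
t 0.15 pos [0.2116 0.6142 0.3019] yaw 161.0 tilt [-1.0e-04 -1.9e-03 -1.0e+00] F [ 0.3 -0.2 -0.3] w 0.0926 | twist -3.4 travel after twist [-8.875 -9.586  1.065] before [-11.291  -6.571   1.06 ]
```

Heat sink grip point is about (0.559, 0.217, 0.0875), tool yaw 178.5°. Heights and slopes match the text. Moving above it.

Call:
carry_out:
  commands:
    - {"travel": [0, 0, 0], "twist": -0.9, "jaw": -1}
    - {"travel": [0, 0, 0], "twist": -0.9, "jaw": -1}
    - {"travel": [0, 0, 0], "twist": -0.9, "jaw": -1}
    - {"travel": [0, 0, 0], "twist": -0.8, "jaw": -1}
    - {"travel": [-0.7, -0.7, 0], "twist": 0, "jaw": -1}
    - {"travel": [-0.7, -0.8, 0], "twist": 0, "jaw": -1}
    - {"travel": [-0.7, -0.8, 0], "twist": 0, "jaw": -1}
    - {"travel": [-0.7, -0.8, 0], "twist": 0, "jaw": -1}

```text
clock: 0.95
ee_pos: [0.3212, 0.4861, 0.3024]
eef_rot: [0.013, 1.0, -0.0, -0.0]
ft_force: [-0.2, 0.1, 0.5]
gripper_width: 0.0932
finger_force: 0.0
```

Call:
carry_out:
  commands:
    - {"travel": [-0.8, -0.8, 0], "twist": 0, "jaw": -1}
    - {"travel": [-0.8, -0.8, 0], "twist": 0, "jaw": -1}
    - {"travel": [-0.8, -0.8, 0.1], "twist": 0, "jaw": -1}
    - {"travel": [-0.8, -0.8, 0.2], "twist": 0, "jaw": -1}
    - {"travel": [-0.8, -0.8, 0.2], "twist": 0, "jaw": -1}
    - {"travel": [-0.6, -0.8, 0.2], "twist": 0, "jaw": -1}
    - {"travel": [-0.6, -0.8, 0.2], "twist": 0, "jaw": -1}
    - {"travel": [-0.6, -0.5, 0.1], "twist": 0, "jaw": -1}

```text
clock: 1.75
ee_pos: [0.5467, 0.2339, 0.2617]
eef_rot: [0.015, 1.0, -0.001, -0.001]
ft_force: [0.8, 0.7, -0.2]
gripper_width: 0.0929
finger_force: 0.0
```

```bash
python3 - <<'E'
from h import *
go([.559,.217,.1545],178.5)
p,d,c,M=shot('wrist'); save('wrist1',p); np.savez('pics/wrist1.npz',p=p,d=d,M=M)
E
```

```text
t 1.75 pos [0.5467 0.2339 0.2617] yaw 178.3 tilt [ 0.0017 -0.0028 -1.    ] F [ 0.8  0.7 -0.2] w 0.0929 | twist -0.04 travel after twist [-0.323 -0.406  2.681] before [-0.324 -0.405  2.681]
```

View pics/wrist1.png

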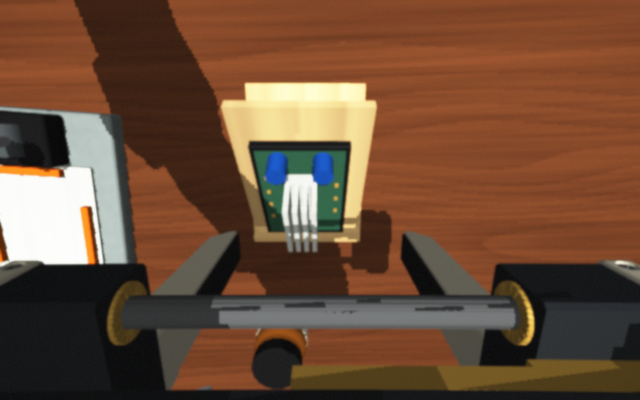

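The wrist view shows the heat sink at (300,215) with the capacitors behind it at (277,168) and (323,168), and the jar beyond at (278,355). I'll locate the heat sink from this view as well.

```bash
python3 - <<'E'
from m import *
n=np.array([.574,0,.819])
p,d,c,M=load('wrist1'); hsv=cv2.cvtColor(p,cv2.COLOR_RGB2HSV)
pts,uv=cloud(c,M,d,np.ones_like(d,bool)); k=hsv[uv[:,1],uv[:,0]].astype(int)
box=(pts[:,0]>.5)&(pts[:,0]<.62)&(abs(pts[:,1]-.2175)<.05)&(pts[:,2]>.06)&(pts[:,2]<.14)
q=pts[box&(k[:,1]<60)&(k[:,2]>100)]; h=q@n; top=q[h>np.percentile(h,95)-.006]
u=top@np.array([-.819,0,.574])
print(len(top),cv2.minAreaRect(np.c_[u,top[:,1]].astype(np.float32)*1000),np.percentile(h,95))
go([.559,.217,.1545],178.5)
E
```

```text
914 ((-407.783935546875, 216.25521850585938), (60.58513259887695, 25.831279754638672), 2.108372449874878) 0.4101336418820029
t 1.8 pos [0.5512 0.2289 0.2612] yaw 177.89 tilt [-0.0028 -0.0065 -1.    ] F [ 3.6 -2.5  0.4] w 0.0932 | twist -0.12 travel after twist [-0.195 -0.276  2.67 ] before [-0.198 -0.274  2.67 ]
```

Call:
carry_out:
  commands:
    - {"travel": [-0.15, -0.2, 0], "twist": 0, "jaw": -1}
    - {"travel": [-0.15, -0.2, 0], "twist": 0, "jaw": -1}
    - {"travel": [0, 0, 0.3], "twist": 0, "jaw": -1}
    - {"travel": [0, 0, 0.3], "twist": 0, "jaw": -1}
    - {"travel": [0, 0, 0.3], "twist": 0, "jaw": -1}
    - {"travel": [0, 0, 0.1], "twist": 0, "jaw": -1}
    - {"travel": [0, 0, 0], "twist": 0, "jaw": -1}
    - {"travel": [0, 0, 0], "twist": 0, "jaw": -1}

```text
clock: 2.6
ee_pos: [0.5575, 0.2217, 0.2228]
eef_rot: [0.013, 1.0, 0.0, 0.0]
ft_force: [-0.4, -0.6, -0.7]
gripper_width: 0.093
finger_force: 0.0
```

```bash
python3 - <<'E'
from h import *
go([.559,.217,.1545],178.5)
E
```

```text
t 2.6 pos [0.5575 0.2217 0.2228] yaw 178.53 tilt [-1.e-04  2.e-04 -1.e+00] F [-0.4 -0.6 -0.7] w 0.093 | twist 0.01 travel after twist [-0.041 -0.117  1.707] before [-0.041 -0.117  1.707]
```

Call:
carry_out:
  commands:
    - {"travel": [-0.04, -0.12, 0.3], "twist": 0, "jaw": -1}
    - {"travel": [0, 0, 0.4], "twist": 0, "jaw": -1}
    - {"travel": [0, 0, 0.4], "twist": 0, "jaw": -1}
    - {"travel": [0, 0, 0.3], "twist": 0, "jaw": -1}
    - {"travel": [0, 0, 0.15], "twist": 0, "jaw": -1}
    - {"travel": [0, 0, 0.1], "twist": 0, "jaw": -1}
    - {"travel": [0, 0, 0], "twist": 0, "jaw": -1}
    - {"travel": [0, 0, 0], "twist": 0, "jaw": -1}
  grip_force: 12

```text
clock: 3.4
ee_pos: [0.5593, 0.2166, 0.1572]
eef_rot: [0.013, 1.0, 0.0, 0.001]
ft_force: [0.2, 1.0, -0.1]
gripper_width: 0.0929
finger_force: 0.0
```

```bash
python3 - <<'E'
from h import *
go([.559,.217,.157],178.5)
p,d,c,M=shot('side'); save('side1',cv2.resize(p[180:340,200:400],None,fx=3,fy=3))
E
```

```text
t 3.4 pos [0.5593 0.2166 0.1572] yaw 178.49 tilt [-1.e-03  4.e-04 -1.e+00] F [ 0.2  1.  -0.1] w 0.0929 | twist -0.0 travel after twist [0.007 0.01  0.006] before [0.007 0.01  0.006]
```

View pics/side1.png

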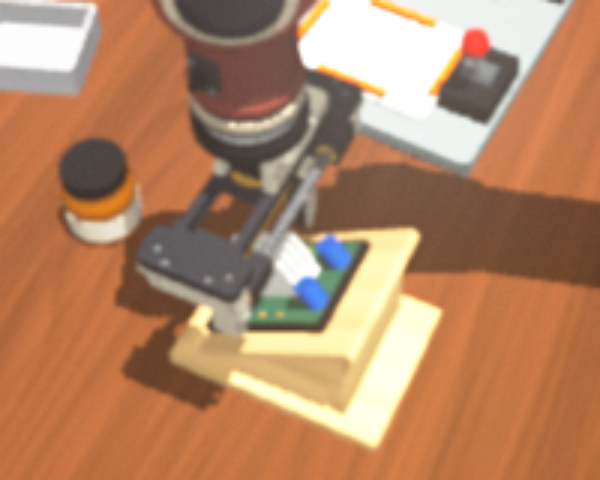

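The crop shows the fingers straddling the heat sink (crop pixel 295,260), clear of the capacitors (330,265) and the jar (95,190). Closing with 20 N.

Call:
carry_out:
  commands:
    - {"travel": [0, 0, 0], "twist": 0, "jaw": 0}
    - {"travel": [0, 0, 0], "twist": 0, "jaw": 0.3}
    - {"travel": [0, 0, 0], "twist": 0, "jaw": 1}
    - {"travel": [0, 0, 0], "twist": 0, "jaw": 1}
    - {"travel": [0, 0, 0], "twist": 0, "jaw": 1}
    - {"travel": [0, 0, 0], "twist": 0, "jaw": 1}
    - {"travel": [0, 0, 0], "twist": 0, "jaw": 1}
    - {"travel": [0, 0, 0], "twist": 0, "jaw": 1}
  grip_force: 20

```text
clock: 4.25
ee_pos: [0.5589, 0.2164, 0.1567]
eef_rot: [0.013, 1.0, -0.0, -0.0]
ft_force: [0.1, -0.5, -0.0]
gripper_width: 0.0337
finger_force: 0.0
```

Call:
carry_out:
  commands:
    - {"travel": [0, 0, -0.1], "twist": 0, "jaw": 1}
    - {"travel": [0, 0, -0.2], "twist": 0, "jaw": 1}
    - {"travel": [0, 0, -0.3], "twist": 0, "jaw": 1}
    - {"travel": [0, 0, -0.4], "twist": 0, "jaw": 1}
    - {"travel": [0, 0, -0.4], "twist": 0, "jaw": 1}
    - {"travel": [0, 0, -0.3], "twist": 0, "jaw": 1}
    - {"travel": [0, 0, -0.2], "twist": 0, "jaw": 1}
    - {"travel": [0, 0, 0], "twist": 0, "jaw": 1}

```text
clock: 5.05
ee_pos: [0.5594, 0.2166, 0.2342]
eef_rot: [0.013, 1.0, 0.001, 0.001]
ft_force: [0.7, -0.0, -2.2]
gripper_width: 0.0258
finger_force: 20.0
```

```bash
python3 - <<'E'
from h import *
go([.56,-.06,.235],174.6)
p,d,c,M=shot('side'); np.savez('pics/side2.npz',p=p,d=d,M=M); save('side2',cv2.resize(p[180:340,200:400],None,fx=3,fy=3))
p,d,c,M=shot('scene'); np.savez('pics/scene2.npz',p=p,d=d,M=M)
E
```

```text
t 5.05 pos [0.5594 0.2166 0.2342] yaw 178.49 tilt [-0.0024  0.001  -1.    ] F [ 0.7 -0.  -2.2] w 0.0258 | twist 0.78 travel after twist [-0.665 -6.884 -0.026] before [-0.197 -6.913 -0.027]
```

View pics/side2.png

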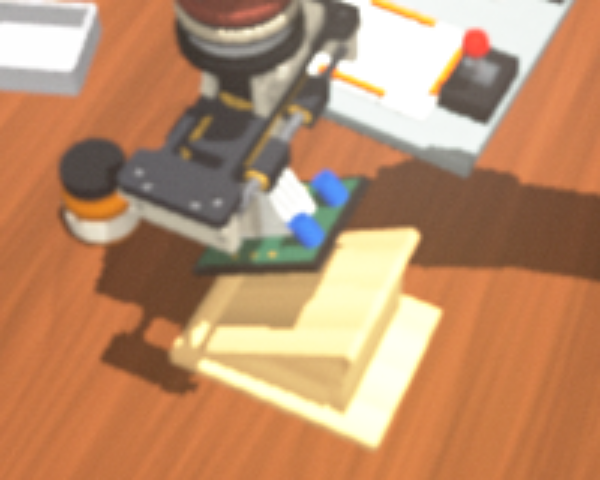

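The board is lifted and held (crop: frame spans (200,270) to (365,185)). The fingers closed during the lift, so I'll measure how the board sits in the grip before carrying it.

```bash
cat > held.py <<'E'
from m import *
def held(nm,box,r=.09):
    p,d,c,M=load(nm); hsv=cv2.cvtColor(p,cv2.COLOR_RGB2HSV)
    pts,uv=cloud(c,M,d,np.ones_like(d,bool)); k=hsv[uv[:,1],uv[:,0]].astype(int)
    b=(np.linalg.norm(pts-np.array(box),axis=1)<r)
    g=pts[b&(k[:,0]>60)&(k[:,0]<98)&(k[:,1]>60)]
    for _ in range(3):
        A=np.c_[g[:,:2],np.ones(len(g))]; co=np.linalg.lstsq(A,g[:,2],rcond=None)[0]; e=g[:,2]-A@co; g=g[abs(e)<max(.003,2*e.std())] 
    nn=np.array([-co[0],-co[1],1]); nn/=np.linalg.norm(nn)
    print(nm,len(g),'tilt deg',np.degrees(np.arctan(co[:2])).round(1),'TCP->plane dist',((np.array(box)+[0,0,.065-0]-[box[0],box[1],co@[box[0],box[1],1]])@nn).round(4))
    bl=pts[b&(k[:,0]>100)&(k[:,0]<130)&(k[:,1]>120)]
    for s in ((bl[:,1]>box[1]),(bl[:,1]<=box[1])):
        q=bl[s]; hh=q@nn; print('  cap',len(q),q.mean(0).round(4),'top',q[hh>np.percentile(hh,90)-.004].mean(0).round(4), 'h over plane',((np.percentile(hh,95))-np.array([0,0,co[2]])@nn).round(4))
    dk=pts[b&(k[:,2]<60)&(abs((pts-[0,0,co[2]])@nn)<.006)]
    if len(dk): print('  frame lo/hi',np.percentile(dk,2,0).round(4),np.percentile(dk,98,0).round(4))
if __name__=='__main__':
    import sys
    bx=[float(v) for v in sys.argv[2:5]]
    for n in ['scene','side']: held(n+sys.argv[1],bx)
E
python3 held.py 2 .5594 .2166 .169
```

```text
scene2 425 tilt deg [-34.8   1.2] TCP->plane dist 0.0829held.py:13: RuntimeWarning: Mean of empty slice.
  q=bl[s]; hh=q@nn; print('  cap',len(q),q.mean(0).round(4),'top',q[hh>np.percentile(hh,90)-.004].mean(0).round(4), 'h over plane',((np.percentile(hh,95))-np.array([0,0,co[2]])@nn).round(4))
  ret = um.true_divide(
Traceback (most recent call last):
  File "held.py", line 19, in <module>
    for n in ['scene','side']: held(n+sys.argv[1],bx)
                               ~~~~^^^^^^^^^^^^^^^^^^
  File "held.py", line 13, in held
    q=bl[s]; hh=q@nn; print('  cap',len(q),q.mean(0).round(4),'top',q[hh>np.percentile(hh,90)-.004].mean(0).round(4), 'h over plane',((np.percentile(hh,95))-np.array([0,0,co[2]])@nn).round(4))
                                                                         ~~~~~~~~~~~~~^^^^^^^
IndexError: index -1 is out of bounds for axis 0 with size 0
```

```bash
cat > caps.py <<'E'
from m import *
import sys
def caps(nm,ctr,r=.09,inset=False):
    p,d,c,M=load(nm); hsv=cv2.cvtColor(p,cv2.COLOR_RGB2HSV)
    pts,uv=cloud(c,M,d,np.ones_like(d,bool)); k=hsv[uv[:,1],uv[:,0]].astype(int)
    b=np.linalg.norm(pts-np.array(ctr),axis=1)<r
    for col,s in (('blue',(k[:,0]>100)&(k[:,0]<130)&(k[:,1]>120)),('green',(k[:,0]>60)&(k[:,0]<98)&(k[:,1]>60)),('white',(k[:,1]<40)&(k[:,2]>150))):
        q=pts[b&s]
        if len(q)>10: print(nm,col,len(q),'med',np.median(q,0).round(4),'lo',np.percentile(q,3,0).round(4),'hi',np.percentile(q,97,0).round(4))
if __name__=='__main__':
    for n in ['scene','side']: caps(n+'0',[.55,.2166,.085]); caps(n+'2',[.55,.2166,.155])
E
python3 caps.py
```

```text
scene0 blue 116 med [0.5157 0.2197 0.1093] lo [0.5014 0.1928 0.0973] hi [0.5231 0.2443 0.1154]
scene0 green 512 med [0.5559 0.2017 0.0608] lo [0.5006 0.1825 0.0368] hi [0.5909 0.2506 0.0998]
scene0 white 231 med [0.5661 0.2191 0.1003] lo [0.532  0.2049 0.08  ] hi [0.5912 0.2501 0.1164]
scene2 green 467 med [0.5724 0.1983 0.1234] lo [0.5065 0.1818 0.1099] hi [0.592  0.2499 0.1688]
side0 blue 141 med [0.5106 0.2294 0.1077] lo [0.5022 0.1966 0.0973] hi [0.5204 0.2439 0.1149]
side0 green 188 med [0.5445 0.2402 0.071 ] lo [0.5031 0.1919 0.0418] hi [0.586  0.2527 0.0999]
side0 white 550 med [0.5527 0.2241 0.0961] lo [0.5242 0.2035 0.0636] hi [0.5878 0.2312 0.1156]
side2 blue 166 med [0.5118 0.214  0.1815] lo [0.5036 0.1956 0.1706] hi [0.5212 0.2435 0.1889]
side2 green 148 med [0.5153 0.2399 0.1658] lo [0.5025 0.1875 0.1442] hi [0.5462 0.253  0.1747]
side2 white 302 med [0.5412 0.2288 0.1726] lo [0.5249 0.1987 0.1374] hi [0.5599 0.2448 0.1915]
```

Tilt is unchanged at 34.8°. The grip sits about 5 mm uphill of centre and 36 mm above the underside. Carrying to above place A with yaw aligned to the station.

Call:
carry_out:
  commands:
    - {"travel": [0, 0, 0], "twist": 0.4, "jaw": 1}
    - {"travel": [0, 0, 0], "twist": 0.38, "jaw": 1}
    - {"travel": [-0.1, -0.3, 0], "twist": 0, "jaw": 1}
    - {"travel": [-0.2, -0.6, 0], "twist": 0, "jaw": 1}
    - {"travel": [-0.2, -0.7, 0], "twist": 0, "jaw": 1}
    - {"travel": [-0.2, -0.7, 0], "twist": 0, "jaw": 1}
    - {"travel": [-0.2, -0.7, 0], "twist": 0, "jaw": 1}
    - {"travel": [-0.2, -0.7, 0], "twist": 0, "jaw": 1}

```text
clock: 5.95
ee_pos: [0.5889, 0.0624, 0.2325]
eef_rot: [0.048, 0.999, -0.001, -0.0]
ft_force: [0.5, 0.1, -2.7]
gripper_width: 0.0256
finger_force: 20.0
```

Call:
carry_out:
  commands:
    - {"travel": [-0.2, -0.7, 0], "twist": 0, "jaw": 1}
    - {"travel": [-0.2, -0.7, 0], "twist": 0, "jaw": 1}
    - {"travel": [-0.2, -0.7, 0], "twist": 0, "jaw": 1}
    - {"travel": [-0.2, -0.6, 0.1], "twist": 0, "jaw": 1}
    - {"travel": [-0.2, -0.4, 0.2], "twist": 0, "jaw": 1}
    - {"travel": [-0.1, -0.2, 0.2], "twist": 0, "jaw": 1}
    - {"travel": [0, 0, 0.2], "twist": 0, "jaw": 1}
    - {"travel": [0, 0, 0], "twist": 0, "jaw": 1}

```text
clock: 6.75
ee_pos: [0.6191, -0.0688, 0.2027]
eef_rot: [0.046, 0.999, 0.001, -0.002]
ft_force: [-0.1, 0.5, -2.2]
gripper_width: 0.0258
finger_force: 20.0
```

Call:
carry_out:
  commands:
    - {"travel": [0, 0, 0], "twist": 0, "jaw": 1}
    - {"travel": [0, 0, 0], "twist": 0, "jaw": 1}
    - {"travel": [0, 0, 0], "twist": 0, "jaw": 1}
    - {"travel": [0, 0, 0], "twist": 0, "jaw": 1}
    - {"travel": [0, 0, 0], "twist": 0, "jaw": 1}
    - {"travel": [0, 0, 0], "twist": 0, "jaw": 1}
    - {"travel": [0, 0, 0], "twist": 0, "jaw": 1}
    - {"travel": [0, 0, 0], "twist": 0, "jaw": 1}
  grip_force: 14

```text
clock: 7.55
ee_pos: [0.6201, -0.0706, 0.2047]
eef_rot: [0.047, 0.999, -0.0, -0.0]
ft_force: [0.3, 0.8, -2.2]
gripper_width: 0.026
finger_force: 14.0
```

```bash
python3 - <<'E'
from h import *
go([.6158,-.0683,.165],174.6)
for n in ('side','scene'):
    p,d,c,M=shot(n); np.savez(f'pics/{n}3.npz',p=p,d=d,M=M); save(n+'3',p)
from m import *
b=readout.read_state()['ee_pos']
from caps import caps
for n in ('scene3','side3'): caps(n,b-[0,0,.07])
E
```

```text
t 7.55 pos [ 0.6201 -0.0706  0.2047] yaw 174.59 tilt [ 1.e-04 -0.e+00 -1.e+00] F [ 0.3  0.8 -2.2] w 0.026 | twist -0.0 travel after twist [0.114 0.048 0.994] before [0.114 0.048 0.994]
scene3 blue 11 med [ 0.5768 -0.0857  0.1595] lo [ 0.5711 -0.1102  0.1557] hi [ 0.6031 -0.0831  0.2118]
scene3 green 492 med [ 0.6407 -0.0866  0.0901] lo [ 0.6039 -0.106   0.0812] hi [ 0.654  -0.0348  0.114 ]
scene3 white 73 med [ 0.6382 -0.0722  0.1398] lo [ 0.6267 -0.0832  0.1295] hi [ 0.6519 -0.0591  0.1482]
side3 blue 76 med [ 0.5722 -0.0488  0.1498] lo [ 0.5638 -0.0834  0.142 ] hi [ 0.5803 -0.0396  0.1581]
side3 green 30 med [ 0.5826 -0.0357  0.1332] lo [ 0.5667 -0.0432  0.1164] hi [ 0.6063 -0.0298  0.1449]
side3 white 277 med [ 0.607  -0.0578  0.1424] lo [ 0.5816 -0.0813  0.1067] hi [ 0.6406 -0.0415  0.162 ]
```

Call:
carry_out:
  commands:
    - {"travel": [0.11, 0.05, 0.1], "twist": 0, "jaw": 1}
    - {"travel": [0, 0, 0.25], "twist": 0, "jaw": 1}
    - {"travel": [0, 0, 0.25], "twist": 0, "jaw": 1}
    - {"travel": [0, 0, 0.2], "twist": 0, "jaw": 1}
    - {"travel": [0, 0, 0.1], "twist": 0, "jaw": 1}
    - {"travel": [0, 0, 0], "twist": 0, "jaw": 1}
    - {"travel": [0, 0, 0], "twist": 0, "jaw": 1}
    - {"travel": [0, 0, 0], "twist": 0, "jaw": 1}

```text
clock: 8.45
ee_pos: [0.6163, -0.0682, 0.1692]
eef_rot: [0.047, 0.999, -0.0, 0.001]
ft_force: [0.2, -0.5, -2.0]
gripper_width: 0.0257
finger_force: 14.0
```

```bash
python3 - <<'E'
from h import *
go([.6158,-.0683,.158],174.6)
for n in ('side','scene'):
    p,d,c,M=shot(n); np.savez(f'pics/{n}4.npz',p=p,d=d,M=M)
    s=p[120:270,270:430] if n=='side' else p[150:300,220:380]
    save(n+'4',cv2.resize(s,None,fx=3.6,fy=3.6))
a=cv2.imread('pics/side4.png');b=cv2.imread('pics/scene4.png')
cv2.imwrite('pics/both4.png',cv2.resize(np.hstack([a,b]),(800,375)))
E
```

```text
t 8.45 pos [ 0.6163 -0.0682  0.1692] yaw 174.59 tilt [-0.001 -0.    -1.   ] F [ 0.2 -0.5 -2. ] w 0.0257 | twist -0.0 travel after twist [ 0.013 -0.003  0.28 ] before [ 0.013 -0.003  0.28 ]
```

View pics/both4.png

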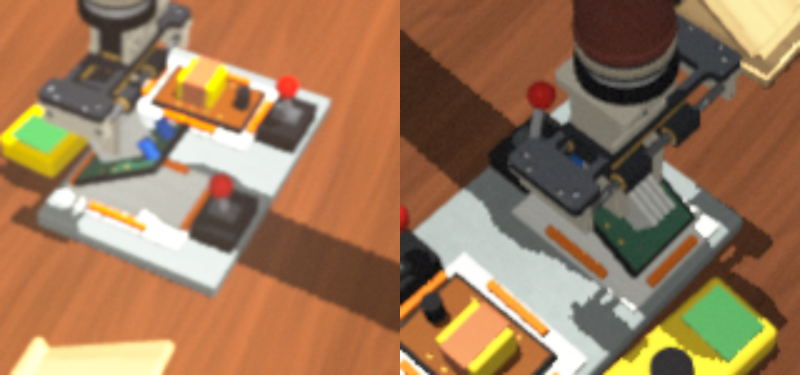

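The tilted board hangs over place A, with its lower edge just inside the far orange stop (right crop, about (640,265)). Lowering until it touches.

Call:
carry_out:
  commands:
    - {"travel": [0.01, 0, 0.1], "twist": 0, "jaw": 1}
    - {"travel": [0, 0, 0.1], "twist": 0, "jaw": 1}
    - {"travel": [0, 0, 0.05], "twist": 0, "jaw": 1}
    - {"travel": [0, 0, 0.03], "twist": 0, "jaw": 1}
    - {"travel": [0, 0, 0], "twist": 0, "jaw": 1}
    - {"travel": [0, 0, 0], "twist": 0, "jaw": 1}
    - {"travel": [0, 0, 0], "twist": 0, "jaw": 1}
    - {"travel": [0, 0, 0], "twist": 0, "jaw": 1}
  grip_force: 10

```text
clock: 9.35
ee_pos: [0.6157, -0.0682, 0.1577]
eef_rot: [0.047, 0.999, -0.0, 0.0]
ft_force: [-1.0, 0.6, -3.2]
gripper_width: 0.0257
finger_force: 10.0
```

```bash
python3 - <<'E'
from h import *
go([.6158,-.0683,.158],174.6)
E
```

```text
t 9.35 pos [ 0.6157 -0.0682  0.1577] yaw 174.59 tilt [-3.e-04 -0.e+00 -1.e+00] F [-1.   0.6 -3.2] w 0.0257 | twist -0.0 travel after twist [-0.004 -0.003 -0.007] before [-0.004 -0.003 -0.007]
```

Call:
carry_out:
  commands:
    - {"travel": [0, 0, 0.04], "twist": 0, "jaw": 1}
    - {"travel": [0, 0, 0.02], "twist": 0, "jaw": 1}
    - {"travel": [0.07, 0, 0.04], "twist": 0, "jaw": 1}
    - {"travel": [0.07, 0, 0.04], "twist": 0, "jaw": 1}
    - {"travel": [0.07, 0, 0.045], "twist": 0, "jaw": 1}
    - {"travel": [0.07, 0, 0.045], "twist": 0, "jaw": 1}
    - {"travel": [0, 0, 0], "twist": 0, "jaw": 1}
    - {"travel": [0, 0, 0], "twist": 0, "jaw": 1}

```text
clock: 10.15
ee_pos: [0.6039, -0.067, 0.1478]
eef_rot: [0.047, 0.999, 0.0, -0.001]
ft_force: [-1.1, 0.5, 0.4]
gripper_width: 0.0257
finger_force: 10.0
```

```bash
python3 - <<'E'
from h import *
go([.6158-.0114,-.0683+.001,.151],174.6)
for n in ('side','scene'):
    p,d,c,M=shot(n); np.savez(f'pics/{n}5.npz',p=p,d=d,M=M)
from caps import *
from held import held
b=readout.read_state()['ee_pos']
for n in ('scene5','side5'):
    caps(n,b-[0,0,.07],.085)
    try: held(n,b-[0,0,.065],.085)
    except Exception: pass
E
```

```text
t 10.15 pos [ 0.6039 -0.067   0.1478] yaw 174.6 tilt [ 0.0017 -0.     -1.    ] F [-1.1  0.5  0.4] w 0.0257 | twist -0.0 travel after twist [-0.013 -0.007 -0.079] before [-0.013 -0.007 -0.079]
scene5 blue 11 med [ 0.5554 -0.0801  0.0932] lo [ 0.545  -0.0819  0.0811] hi [ 0.56   -0.0725  0.0942]
scene5 green 539 med [ 0.631  -0.0806  0.0406] lo [ 0.5917 -0.1027  0.0332] hi [ 0.648  -0.0317  0.0564]
scene5 white 243 med [ 0.6282 -0.1035  0.0241] lo [ 0.5844 -0.1274  0.0202] hi [ 0.6541 -0.0066  0.0898]
scene5 502 tilt deg [-22.3   1.7] TCP->plane dist 0.089
side5 blue 66 med [ 0.5547 -0.0446  0.0856] lo [ 0.5473 -0.0806  0.0755] hi [ 0.5629 -0.0361  0.0936]
side5 green 52 med [ 0.5712 -0.0342  0.0671] lo [ 0.5511 -0.0449  0.0573] hi [ 0.5943 -0.0263  0.076 ]
side5 white 602 med [ 0.5848 -0.0506  0.0248] lo [ 0.5433 -0.0916  0.0202] hi [ 0.6471 -0.0104  0.1003]
side5 52 tilt deg [-23.5   2.3] TCP->plane dist 0.0882
  cap 36 [ 0.5565 -0.0399  0.0859] top [ 0.5605 -0.0407  0.0921] h over plane 0.0202
  cap 30 [ 0.5523 -0.0758  0.0849] top [ 0.5555 -0.0747  0.0925] h over plane 0.0194held.py:13: RuntimeWarning: Mean of empty slice.
  q=bl[s]; hh=q@nn; print('  cap',len(q),q.mean(0).round(4),'top',q[hh>np.percentile(hh,90)-.004].mean(0).round(4), 'h over plane',((np.percentile(hh,95))-np.array([0,0,co[2]])@nn).round(4))
  ret = um.true_divide(
```

The board is pivoting cleanly in the grip: tilt is now 23° and the forces are tiny. Continuing the arc.

Call:
carry_out:
  commands:
    - {"travel": [0.06, 0, 0.045], "twist": 0, "jaw": 1}
    - {"travel": [0.06, 0, 0.05], "twist": 0, "jaw": 1}
    - {"travel": [0.06, 0, 0.055], "twist": 0, "jaw": 1}
    - {"travel": [0.06, 0, 0.06], "twist": 0, "jaw": 1}
    - {"travel": [0.1, 0, 0.12], "twist": 0, "jaw": 1}
    - {"travel": [0.09, 0, 0.13], "twist": 0, "jaw": 1}
    - {"travel": [0, 0, 0], "twist": 0, "jaw": 1}
    - {"travel": [0, 0, 0], "twist": 0, "jaw": 1}

```text
clock: 11.05
ee_pos: [0.5864, -0.0655, 0.1292]
eef_rot: [0.047, 0.999, -0.0, -0.001]
ft_force: [-1.8, -0.1, -2.5]
gripper_width: 0.0255
finger_force: 10.0
```

```bash
cat > look.py <<'E'
import sys,warnings; warnings.filterwarnings('ignore')
from h import *
from caps import *
from held import held
i=sys.argv[1]
s=readout.read_state(); b=s['ee_pos']
go([.5915-.005,-.066+.0005,.125],174.6)
for n in ('side','scene'):
    p,d,c,M=shot(n); np.savez(f'pics/{n}{i}.npz',p=p,d=d,M=M)
    try: held(n+i,b-[0,0,.065],.085)
    except Exception: pass
    z=load(n+i)
    hsv=cv2.cvtColor(p,cv2.COLOR_RGB2HSV); pts,uv=cloud(c,M,d,np.ones_like(d,bool)); k=hsv[uv[:,1],uv[:,0]].astype(int)
    e=np.array([-.9956,.0941]); f=np.array([.0941,.9956]); q=pts[:,:2]-[.5915,-.066]
    A=np.c_[q@e,q@f]*1000; in_=(abs(A[:,0])<90)&(abs(A[:,1])<60)&(pts[:,2]>.02)&(pts[:,2]<.05)
    g=A[in_&(k[:,0]>60)&(k[:,0]<98)&(k[:,1]>60)]; dk=A[in_&(k[:,2]<50)&(pts[:,2]>.028)&(pts[:,2]<.036)&(abs(A[:,0])<64)&(abs(A[:,1])<44)]
    for nm,x in (('green',g),('dark',dk)):
        if len(x)>5: print('  ',nm,len(x),'e,f lo',np.percentile(x,1,0).round(1),'hi',np.percentile(x,99,0).round(1))
E
python3 look.py 6
```

```text
t 11.05 pos [ 0.5864 -0.0655  0.1292] yaw 174.59 tilt [ 2.6e-03 -2.0e-04 -1.0e+00] F [-1.8 -0.1 -2.5] w 0.0255 | twist -0.0 travel after twist [-0.002  0.     0.104] before [-0.002  0.     0.104]
side6 26 tilt deg [-5.8  2. ] TCP->plane dist 0.0949
  cap 30 [ 0.5422 -0.0398  0.0527] top [ 0.5438 -0.0414  0.0571] h over plane 0.0193
  cap 28 [ 0.5386 -0.0744  0.0512] top [ 0.5393 -0.0757  0.0573] h over plane 0.0197
   green 26 e,f lo [17.  -8.1] hi [49.9 38.1]
scene6 543 tilt deg [-3.1 -0.1] TCP->plane dist 0.0923
   green 565 e,f lo [-53.1 -34.6] hi [25.5 38.4]
   dark 129 e,f lo [-56.7 -39.1] hi [10.5 39.7]
```

Call:
carry_out:
  commands:
    - {"travel": [0.02, 0, 0.04], "twist": 0, "jaw": 1}
    - {"travel": [0.02, 0, 0.03], "twist": 0, "jaw": 1}
    - {"travel": [0, 0, 0.02], "twist": 0, "jaw": 1}
    - {"travel": [0, 0, 0.02], "twist": 0, "jaw": 1}
    - {"travel": [0, 0, 0.01], "twist": 0, "jaw": 1}
    - {"travel": [0, 0, 0], "twist": 0, "jaw": 1}
    - {"travel": [0, 0, 0], "twist": 0, "jaw": 1}
    - {"travel": [0, 0, 0], "twist": 0, "jaw": 1}

```text
clock: 11.95
ee_pos: [0.5852, -0.0654, 0.1254]
eef_rot: [0.047, 0.999, -0.0, -0.001]
ft_force: [-4.0, -0.3, 4.8]
gripper_width: 0.0259
finger_force: 10.0
```

```bash
python3 look.py 7
```

```text
t 11.95 pos [ 0.5852 -0.0654  0.1254] yaw 174.59 tilt [ 1.3e-03 -2.0e-04 -1.0e+00] F [-4.  -0.3  4.8] w 0.0259 | twist -0.0 travel after twist [-0.033 -0.     0.009] before [-0.033 -0.     0.009]
side7 21 tilt deg [-4.6  5.1] TCP->plane dist 0.0978
  cap 30 [ 0.5417 -0.0388  0.0468] top [ 0.5428 -0.0413  0.0518] h over plane 0.0209
  cap 28 [ 0.5383 -0.0744  0.0455] top [ 0.5392 -0.0758  0.0511] h over plane 0.0228
   green 21 e,f lo [16.6 -6.4] hi [51.6 37.1]
scene7 542 tilt deg [ 0.1 -0.7] TCP->plane dist 0.0928
   green 562 e,f lo [-52.9 -34.6] hi [27.1 38.8]
   dark 160 e,f lo [-57.3 -38.8] hi [18.7 40.4]
```

The board is flat: tilt 0.1°, and the cap tops are at 51.5 mm where 52 mm is expected. It sits about 2.5 mm toward the robot. I'll ease the pressure, nudge it to centre, then check before letting go.

Call:
carry_out:
  commands:
    - {"travel": [0, 0, -0.03], "twist": 0, "jaw": 1}
    - {"travel": [-0.03, -0.02, 0], "twist": 0, "jaw": 1}
    - {"travel": [-0.03, -0.01, 0], "twist": 0, "jaw": 1}
    - {"travel": [0, 0, 0], "twist": 0, "jaw": 1}
    - {"travel": [0, 0, 0], "twist": 0, "jaw": 1}
    - {"travel": [0, 0, 0], "twist": 0, "jaw": 1}
    - {"travel": [0, 0, 0], "twist": 0, "jaw": 1}
    - {"travel": [0, 0, 0], "twist": 0, "jaw": 1}

```text
clock: 12.85
ee_pos: [0.588, -0.0667, 0.1264]
eef_rot: [0.047, 0.999, -0.0, -0.0]
ft_force: [0.7, 0.1, -2.8]
gripper_width: 0.0263
finger_force: 10.0
```

```bash
python3 look.py 8
```

```text
t 12.85 pos [ 0.588  -0.0667  0.1264] yaw 174.6 tilt [ 0. -0. -1.] F [ 0.7  0.1 -2.8] w 0.0263 | twist -0.0 travel after twist [0.039 0.026 0.034] before [0.039 0.026 0.034]
side8 23 tilt deg [-1.8  1.4] TCP->plane dist 0.0945
  cap 33 [ 0.5447 -0.0407  0.0482] top [ 0.5457 -0.0425  0.0524] h over plane 0.0202
  cap 28 [ 0.541  -0.0751  0.0469] top [ 0.5409 -0.0765  0.0521] h over plane 0.0204
   green 23 e,f lo [20.9 -1.7] hi [51.9 37.2]
scene8 547 tilt deg [ 0.1 -0.3] TCP->plane dist 0.0927
   green 567 e,f lo [-56.2 -36.1] hi [23.4 37.4]
   dark 152 e,f lo [-60.1 -39.9] hi [15.1 39.1]
```

Call:
carry_out:
  commands:
    - {"travel": [0, 0, 0.02], "twist": 0, "jaw": 1}
    - {"travel": [0, 0, 0.01], "twist": 0, "jaw": 1}
    - {"travel": [0, 0, 0], "twist": 0, "jaw": 1}
    - {"travel": [0, 0, 0], "twist": 0, "jaw": -0.1}
    - {"travel": [0, 0, 0], "twist": 0, "jaw": -0.1}
    - {"travel": [0, 0, 0], "twist": 0, "jaw": -0.1}
    - {"travel": [0, 0, 0], "twist": 0, "jaw": -0.1}
    - {"travel": [0, 0, 0], "twist": 0, "jaw": -0.1}

```text
clock: 13.75
ee_pos: [0.5881, -0.0667, 0.1252]
eef_rot: [0.047, 0.999, -0.0, 0.0]
ft_force: [0.6, -0.3, 0.1]
gripper_width: 0.0509
finger_force: 0.0
```

Call:
carry_out:
  commands:
    - {"travel": [0, 0, 0], "twist": 0, "jaw": -0.1}
    - {"travel": [0, 0, 0], "twist": 0, "jaw": -0.1}
    - {"travel": [0, 0, -0.1], "twist": 0, "jaw": -0.1}
    - {"travel": [0, 0, -0.5], "twist": 0, "jaw": -0.1}
    - {"travel": [0, 0, -0.8], "twist": 0, "jaw": -0.1}
    - {"travel": [0, 0, -0.8], "twist": 0, "jaw": -0.1}
    - {"travel": [0, 0, -0.5], "twist": 0, "jaw": -0.1}
    - {"travel": [0, 0, -0.3], "twist": 0, "jaw": -0.1}

```text
clock: 14.55
ee_pos: [0.5886, -0.0668, 0.2475]
eef_rot: [0.047, 0.999, -0.0, 0.002]
ft_force: [-0.1, 0.2, -0.2]
gripper_width: 0.051
finger_force: 0.0
```

```bash
python3 - <<'E'
from m import *
go([.5,.03,.17],174.6)
e=np.array([-.9956,.0941]); f=np.array([.0941,.9956])
for n in ('side','scene'):
    p,d,c,M=shot(n); np.savez(f'pics/{n}9.npz',p=p,d=d,M=M)
    hsv=cv2.cvtColor(p,cv2.COLOR_RGB2HSV); pts,uv=cloud(c,M,d,np.ones_like(d,bool)); k=hsv[uv[:,1],uv[:,0]].astype(int)
    q=pts[:,:2]-[.5915,-.066]; A=np.c_[q@e,q@f,pts[:,2]]*1000; i=(abs(A[:,0])<70)&(abs(A[:,1])<60)&(A[:,2]>18)&(A[:,2]<80)
    g=i&(k[:,0]>60)&(k[:,0]<98)&(k[:,1]>60); dk=i&(k[:,2]<60)&(A[:,2]>25)&(A[:,2]<40); bl=i&(k[:,0]>100)&(k[:,0]<130)&(k[:,1]>120)
    orng=(abs(A[:,0])<75)&(abs(A[:,1])<60)&(k[:,0]>=5)&(k[:,0]<=18)&(k[:,1]>170)&(A[:,2]>24)&(A[:,2]<40)
    for nm,s in (('green',g),('dark',dk),('blue',bl),('orange',orng)):
        x=A[s]
        if len(x)>5: print(n,nm,len(x),'lo',np.percentile(x,1,0).round(1),'hi',np.percentile(x,99,0).round(1),'med',np.median(x,0).round(1))
    r=cv2.minAreaRect(A[dk][:,:2].astype(np.float32)); print('frame rect',r)
    rd=((k[:,0]<4)|(k[:,0]>176))&(k[:,1]>180)&(k[:,2]>120)&(abs(A[:,0]-100)<30)&(abs(A[:,1])<50)&(pts[:,2]>.075)&(pts[:,2]<.13)
    x=A[rd]; 
    if len(x): print('ball (e,f,z) lo',x.min(0).round(1),'hi',x.max(0).round(1))
    s=p[120:270,270:430] if n=='side' else p[150:300,220:380]
    save(n+'9',cv2.resize(s,(400,375)))
cv2.imwrite('pics/both9.png',np.hstack([cv2.imread('pics/side9.png'),cv2.imread('pics/scene9.png')]))
E
```

```text
t 14.55 pos [ 0.5886 -0.0668  0.2475] yaw 174.59 tilt [-0.0034 -0.     -1.    ] F [-0.1  0.2 -0.2] w 0.051 | twist -0.0 travel after twist [2.44 2.2  1.93] before [2.44 2.2  1.93]
side green 124 lo [-22.1  13.8  28.6] hi [55.1 35.7 35.1] med [21.7 25.1 31.9]
side blue 65 lo [ 40.7 -21.1  33. ] hi [53.9 26.5 53.1] med [48.7 16.4 49.3]
side orange 106 lo [-70.2 -46.8  24.3] hi [72.6 54.6 34.2] med [-17.6  13.9  30.1]
frame rect ((0.0, 0.0), (0.0, 0.0), 0.0)
ball (e,f,z) lo [96.1 16.9 98.9] hi [113.   32.5 112.1]
scene green 768 lo [-55.9 -35.7  29.5] hi [55.  38.3 36.2] med [-25.4 -14.   32.7]
scene dark 260 lo [-60.2 -40.5  28.8] hi [58.2 38.7 35.9] med [-35.2 -34.5  32.2]
scene blue 95 lo [ 39.7 -26.6  31.5] hi [55.2 26.  54.4] med [ 45.4 -15.1  50.8]
scene orange 332 lo [-72.  -52.   28.6] hi [73.3 52.9 35.8] med [-4.9 -2.7 32.3]
frame rect ((-0.7703132629394531, -1.1553573608398438), (79.73435974121094, 119.9451904296875), 89.52861785888672)
```

View pics/both9.png

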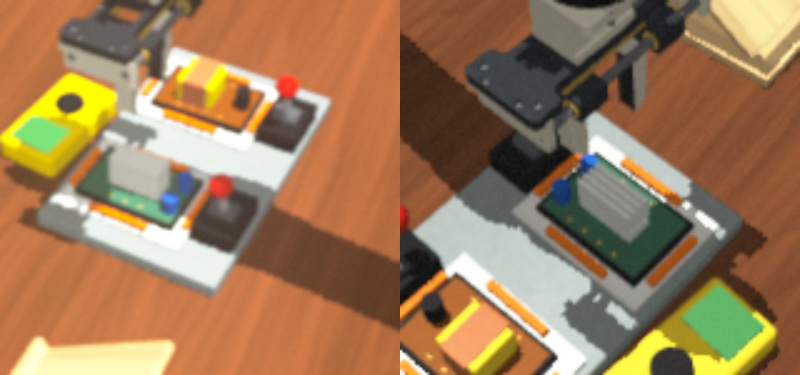

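The board lies flat between the stops, centred within about 1 mm (heat sink at (600,195) in the right crop). Lever A's ball, at (220,187) in the left crop, still leans left. Next: close the fingers, go to the ball's left, and descend.

Call:
carry_out:
  commands:
    - {"travel": [0.3, 0.2, 0], "twist": 0, "jaw": 1}
    - {"travel": [0.6, 0.4, 0], "twist": 0, "jaw": 1}
    - {"travel": [0.6, 0.4, 0], "twist": 0, "jaw": 1}
    - {"travel": [0.6, 0.4, 0], "twist": 0, "jaw": 1}
    - {"travel": [0.4, 0.4, 0], "twist": 0, "jaw": 1}
    - {"travel": [0, 0, 0], "twist": 0, "jaw": 1}
    - {"travel": [0, 0, 0], "twist": 0, "jaw": 1}
    - {"travel": [0, 0, 0], "twist": 0, "jaw": 1}

```text
clock: 15.45
ee_pos: [0.4959, 0.0132, 0.2447]
eef_rot: [0.048, 0.999, -0.0, -0.0]
ft_force: [-0.5, -0.4, -0.6]
gripper_width: 0.0007
finger_force: 0.0
```

Call:
carry_out:
  commands:
    - {"travel": [0, 0, 0.4], "twist": 0, "jaw": 1}
    - {"travel": [0, 0, 0.5], "twist": 0, "jaw": 1}
    - {"travel": [0, 0, 0.5], "twist": 0, "jaw": 1}
    - {"travel": [0, 0, 0.4], "twist": 0, "jaw": 1}
    - {"travel": [0, 0, 0.3], "twist": 0, "jaw": 1}
    - {"travel": [0, 0, 0], "twist": 0, "jaw": 1}
    - {"travel": [0, 0, 0], "twist": 0, "jaw": 1}
    - {"travel": [0, 0, 0], "twist": 0, "jaw": 1}

```text
clock: 16.25
ee_pos: [0.4959, 0.0142, 0.1618]
eef_rot: [0.047, 0.999, 0.0, 0.001]
ft_force: [0.0, 0.3, 1.0]
gripper_width: 0.0007
finger_force: 0.0
```

```bash
python3 - <<'E'
from h import *
P=np.array([.5915,-.066]);e=np.array([-.9956,.0941]); f=np.array([.0941,.9956])
t=P+.102*e+.0015*f; go([*t,.162],174.6)
b=(readout.read_state()['ee_pos'][:2]-P); print('e,f',b@e,b@f)
E
```

```text
t 16.25 pos [0.4959 0.0142 0.1618] yaw 174.57 tilt [-1.7e-03  1.0e-04 -1.0e+00] F [0.  0.3 1. ] w 0.0007 | twist -0.01 travel after twist [-0.019 -1.733 -0.004] before [-0.02  -1.733 -0.004]
e,f 0.10275780810600801 0.07082865429207927
```

Pushing right to just short of the expected end.

Call:
carry_out:
  commands:
    - {"travel": [-0.02, -0.25, 0], "twist": 0, "jaw": 1}
    - {"travel": [0, -0.25, 0], "twist": 0, "jaw": 1}
    - {"travel": [0, -0.25, 0], "twist": 0, "jaw": 1}
    - {"travel": [0, -0.25, 0], "twist": 0, "jaw": 1}
    - {"travel": [0, -0.25, 0], "twist": 0, "jaw": 1}
    - {"travel": [0, -0.25, 0], "twist": 0, "jaw": 1}
    - {"travel": [0, -0.15, 0], "twist": 0, "jaw": 1}
    - {"travel": [0, 0, 0], "twist": 0, "jaw": 1}

```text
clock: 17.05
ee_pos: [0.4893, -0.0531, 0.1609]
eef_rot: [0.048, 0.999, -0.001, -0.001]
ft_force: [0.1, 0.7, 0.6]
gripper_width: 0.0001
finger_force: 0.0
```

Call:
carry_out:
  commands:
    - {"travel": [0, -0.05, 0], "twist": 0, "jaw": 1}
    - {"travel": [0, -0.05, 0], "twist": 0, "jaw": 1}
    - {"travel": [0, -0.05, 0], "twist": 0, "jaw": 1}
    - {"travel": [0, 0, 0], "twist": 0, "jaw": 1}
    - {"travel": [0, 0, 0], "twist": 0, "jaw": 1}
    - {"travel": [0, 0, 0], "twist": 0, "jaw": 1}
    - {"travel": [0, 0, 0], "twist": 0, "jaw": 1}
    - {"travel": [0, 0, 0], "twist": 0, "jaw": 1}

```text
clock: 17.85
ee_pos: [0.4891, -0.0571, 0.1611]
eef_rot: [0.047, 0.999, 0.0, -0.0]
ft_force: [-0.9, 2.0, -0.8]
gripper_width: 0.0005
finger_force: 0.7
```

```bash
cat > ball.py <<'E'
from m import *
P=np.array([.5915,-.066]);e=np.array([-.9956,.0941]); f=np.array([.0941,.9956])
s=readout.read_state(); b=s['ee_pos'][:2]-P; print('t',s['clock'],'tool e,f',b@e,b@f,'z',s['ee_pos'][2],'F',s['ft_force'].round(1))
for n in ('side','scene'):
    p,d,c,M=shot(n); hsv=cv2.cvtColor(p,cv2.COLOR_RGB2HSV); pts,uv=cloud(c,M,d,np.ones_like(d,bool)); k=hsv[uv[:,1],uv[:,0]].astype(int)
    A=np.c_[(pts[:,:2]-P)@e,(pts[:,:2]-P)@f,pts[:,2]]*1000
    rd=((k[:,0]<4)|(k[:,0]>176))&(k[:,1]>180)&(k[:,2]>90)&(abs(A[:,0]-100)<30)&(A[:,2]>70)&(A[:,2]<130)&(A[:,1]<60)&(A[:,1]>-260)
    for nm,off in (('A',0),('B',-170)):
        x=A[rd&(abs(A[:,1]-off)<60)]
        if len(x): 
            x[:,1]-=off; ctr=np.linalg.lstsq(np.c_[2*x,np.ones(len(x))],(x**2).sum(1),rcond=None)[0][:3]
            print(n,nm,len(x),'lo',x.min(0).round(1),'hi',x.max(0).round(1),'sphere fit',ctr.round(1))
    cv2.imwrite(f'pics/ball_{n}_{s["clock"]:.1f}.png',cv2.resize(p[100:300,200:460],(780,600))[:,:,::-1])
E
python3 ball.py
```

```text
t 17.85 tool e,f 0.10277456769387618 -0.0008231522129666256 z 0.16109563964028562 F [-0.9  2.  -0.8]
side B 2 lo [111.6  24.   94.4] hi [111.7  25.7  99.3] sphere fit [10.3 32.3 95.9]
scene A 102 lo [ 89.4 -40.9  93.3] hi [111.1 -17.4 110.9] sphere fit [102.  -28.6  97.5]
scene B 104 lo [89.4  7.5 97.5] hi [111.2  28.8 115.2] sphere fit [101.3  18.5 102.8]
```

The ball is at f = -28.6 mm and the end of travel is at -28.8. I'll push slightly more to confirm the stop.

Call:
carry_out:
  commands:
    - {"travel": [0, -0.03, 0], "twist": 0, "jaw": 1}
    - {"travel": [0, -0.03, 0], "twist": 0, "jaw": 1}
    - {"travel": [0, -0.03, 0], "twist": 0, "jaw": 1}
    - {"travel": [0, 0, 0], "twist": 0, "jaw": 1}
    - {"travel": [0, 0, 0], "twist": 0, "jaw": 1}
    - {"travel": [0, 0, 0], "twist": 0, "jaw": 1}
    - {"travel": [0, 0, 0], "twist": 0, "jaw": 1}
    - {"travel": [0, 0, 0], "twist": 0, "jaw": 1}

```text
clock: 18.75
ee_pos: [0.489, -0.0577, 0.1611]
eef_rot: [0.046, 0.999, 0.002, -0.0]
ft_force: [-0.5, 7.8, -1.5]
gripper_width: 0.0008
finger_force: 3.8
```

At the stop: 7.8 N with no further motion. Backing off left, then up.

Call:
carry_out:
  commands:
    - {"travel": [0, 0.2, 0], "twist": 0, "jaw": 1}
    - {"travel": [0, 0.4, 0], "twist": 0, "jaw": 1}
    - {"travel": [0, 0.5, 0], "twist": 0, "jaw": 1}
    - {"travel": [0, 0.4, -0.3], "twist": 0, "jaw": 1}
    - {"travel": [0, 0.4, -0.7], "twist": 0, "jaw": 1}
    - {"travel": [0, 0.4, -0.8], "twist": 0, "jaw": 1}
    - {"travel": [0, 0.4, -0.7], "twist": 0, "jaw": 1}
    - {"travel": [0, 0, 0], "twist": 0, "jaw": 1}

```text
clock: 19.55
ee_pos: [0.5016, 0.0487, 0.2651]
eef_rot: [0.046, 0.999, 0.001, 0.005]
ft_force: [0.4, 0.1, -0.6]
gripper_width: 0.0005
finger_force: 0.0
```

```bash
python3 ball.py; ls pics | grep ball
```

```text
t 19.55 tool e,f 0.100342938981238 0.10569183284380176 z 0.26513952132804786 F [ 0.4  0.1 -0.6]
side A 38 lo [ 97.1 -28.6  93.6] hi [113.9 -15.  106.5] sphere fit [104.7 -23.4  99. ]
side B 33 lo [96.6 16.2 92.9] hi [114.   31.  110.7] sphere fit [103.5  20.5 101. ]
scene A 106 lo [ 89.3 -40.7  92.2] hi [114.5 -16.1 109.1] sphere fit [102.3 -28.6  96.4]
scene B 104 lo [88.9  7.7 97.1] hi [110.9  29.5 114. ] sphere fit [101.3  18.7 102.6]
ball_scene_17.9.png
ball_scene_19.6.png
ball_side_17.9.png
ball_side_19.6.png
```

View pics/ball_side_19.6.png

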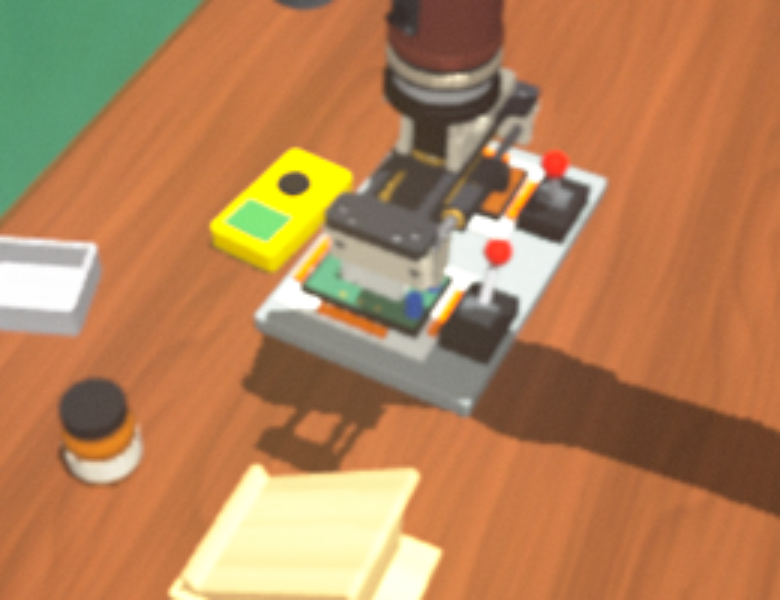

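The lever A ball (497,252) leans right, away from the camera. The board (380,285) is in place, and the meter and jar are untouched. The gripper is up in the air, touching nothing. Handing in.

```bash
python3 -c "
from bench import ctrl; print(ctrl.finish_job())"
```

```text
the job is handed in; nothing more can be done
None
```

The green board is on the free left place, flat and within about 1 mm of centre, and released; lever A is thrown fully over to its stop, and I handed the job in at about 20 s (no verdict was returned).

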